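# Rub down the tape on a packed carton

## Robot

A 6-joint arm with a two-finger parallel gripper is mounted at the origin on the work surface. World frame = base frame: x ahead of the robot, y to its left, z up, the work surface at z = 0. Lengths are in m, angles in rad, forces in N, time in s.
With the tool pointing down it reaches from about 0.3 to 0.875 m from the base axis. Payload 6.4 kg.
Tool frame: the origin (TCP) lies on the centre line of the jaws, within the pads' length; the fingertips stand ctrl.nose_length ahead of it and the grasp point (between the pads) lies 6 mm ahead of it (ctrl.nose_length is the distance from the TCP to the fingertips, in m); x points along the fingers, y is the direction in which the jaws open and shut, and the axes are right-handed (so a half turn about x gives the same grasp; the last joint's range is limited). The gripper opens to 85 mm and grips with 20 to 120 N. Pads are 22 mm wide; open, the fingers measure 114 mm over their backs; the gripper's body (76 mm by 85 mm) begins 54 mm behind the grasp point. The pads swing forward as they close: fully open they stand 13 mm farther back than shut.
Start: joints at [-1.363, 0.181, 1.607, -0, 1.354, -0.206], TCP at [0.231, -0.526, 0.256] pointing down, gripper open.
Joint ranges: [-2.99, 2.99], [-0.89, 2.07], [0.3, 2.58], [-1.14, 4.28], [0, 2.63], [-3.12, 3.12]. Speed limits (rad/s): [2.57, 2.57, 3.01, 3.14, 3.14, 3.14].

## Interface

Orientations are given as a unit quaternion [w, x, y, z].
In Python, from bench import telemetry, cams, workorder, spotter, ctrl gives the robot as it stands. The module is installed in compiled form; this text tells all that it offers.
- The arm moves only by the tool servo_tool, never from a script. Its argument "targets" is one flat list of numbers, 4 for each row, row after row: the shift along the tool's x, y, z in mm, then the turn about the tool's x in rad. A call has exactly 5 rows; each row shifts and turns the commanded pose from where the row before left it, along the tool's axes as they then stand; what a row does not reach is not made up. A row lasts 1/10 s, in which the tool goes at most 50 mm and 8.59 degrees, less where a joint would pass 70% of its speed; a pose out of reach is approached as far as the arm can. A call is refused whole if a number of a shift passes 50 or a number of a turn 0.15, either way. A call with a gripper value outside its range is refused whole. "fingers" is the finger opening in mm, from 0 to 85.4, set as the call begins (left out, the last holds). The fingers move at their own pace and stop on an object; the grip force is fixed at half the most. Time passes only in rows, so rows that do not move let the fingers close, or fill a call up. It gives the time, the measured TCP pose, the force and the opening at its end, in the units of the state.
- telemetry.get_obs(): the state, without advancing time (a new reading comes with each control period).
- cams.camera(name): name is "scene" or "top" or "wrist"; returns (picture, depth): 420x560x3 uint8, blue, green, red; 420x560 float32, m along the optical axis (not along the pixel's ray), 0 where there is no reading.
- cams.camera_params(name): a dict with "intrinsics" (3x3 intrinsics, pixels), "R" (3x3) and "t" (3): a world point X has camera coordinates R X + t; the wrist camera has in their place "mount" (4x4, takes a point from camera to tool coordinates, whose origin is the TCP and whose axes are the tool frame's). Camera axes: x right, y down, z forward; pixel columns grow to the right and rows downward; lengths in m; the calibration is good to about 2 mm. A picture is of the moment at which its call begins: read the wrist's pose just before it. camera_params takes no time and is no camera call.
- workorder.hand_in(): hands the job in, once; it reports no verdict.
Trained networks look in the newest picture that a camera, given by its name, has taken for a name from the list of things; names that differ only in an ending like _2 or _b are one class to them, and where a whole thing is asked for, a point or a joint stands for the part that bears it (a point fixed in the world has none). Each returns a list of dicts, best first, with "score" (0 to 1); they miss things now and then, are a little off and sometimes report something else, mostly with a low value. They report only what shows in the picture. A call takes as long as a camera call.
- spotter.search_frame(camera, thing): "pixel" ([column, row] in pixels, amid what is visible of it).
The state is a dict: "time_s": time; "q": joint angles; "dq": joint speeds; "joint_efforts": joint torques, N m; "eef_pos": TCP position; "eef_rot": TCP orientation; "wrist_force": force on the tool from outside, world axes, zero at the start; "torque": the same for the moment, N m; "opening": opening from 0.0 (shut) to 1.0 (fully open).
Only numpy, scipy, OpenCV 4.12 (cv2) and the standard library are available. Lean on these libraries where they do the work, as an engineer would, in place of code of your own. Each camera call takes 0.05 s, during which the arm holds its last target.

## Task

The carton has just been taped shut: rub the packing tape down so that it sticks along its whole length. Run your fingertips along the tape on top of the carton with light pressure, from the end with the white shipping label all the way to the other end, then take your hand away. Do not press the top in, and leave the carton, the pliers lying on it and everything around it where they are.

Things in the scene. Friction and masses are not known exactly. Their poses are not given: they have to be found in the camera images.
- carton: the closed packed carton, kraft cardboard, 230 x 170 x 110 mm, about 1.8 kg, standing loose on the table. Origin at the centre of its underside, z up. Its x axis runs along the taped seam of the top, from the end with the white shipping label (at x = -115 mm) to the other end (x = +115 mm). The label lies flat on the flap on the +y side of the seam, close to the -x end; a pair of pliers lies on the flap on the -y side.
- tape1: stretch 1 of 5 of the amber packing tape on top of the carton, 50 mm long and 48 mm wide, flat on the seam. The five stretches follow one another without a gap from the label end to the other end and look like one straight strip, 230 mm long. Origin at the centre of its upper face, x along the tape away from the label end, z up; it sinks with the flaps when pressed. Its -x edge is the carton's edge at the label end.
- tape2: stretch 2 of 5 of the amber packing tape on top of the carton, 52 mm long and 48 mm wide, flat on the seam. Origin at the centre of its upper face, x along the tape away from the label end, z up; it sinks with the flaps when pressed.
- tape3: stretch 3 of 5 of the amber packing tape on top of the carton, 52 mm long and 48 mm wide, flat on the seam. Origin at the centre of its upper face, x along the tape away from the label end, z up; it sinks with the flaps when pressed.
- tape4: stretch 4 of 5 of the amber packing tape on top of the carton, 52 mm long and 48 mm wide, flat on the seam. Origin at the centre of its upper face, x along the tape away from the label end, z up; it sinks with the flaps when pressed.
- tape5: stretch 5 of 5 of the amber packing tape on top of the carton, 24 mm long and 48 mm wide, flat on the seam. Origin at the centre of its upper face, x along the tape away from the label end, z up; it sinks with the flaps when pressed. Its +x edge is the carton's edge at the end opposite the label.
- seam (a joint): how far the taped flaps are pushed down at the seam, in m: 0 = flat, as at rest. They spring back when released; about 1.5 N makes them start to give, then they give about 1 mm per newton. A few mm is a normal light rub; beyond 9 mm the flaps are creased and the carton is spoilt.
- pliers: steel pliers with yellow handles, 165 x 50 x 12 mm, lying loose on the carton's flap beside the tape, 55 mm from its centre line, roughly along it; origin at the centre of the underside
- scissors: scissors with black handles, 170 x 80 x 8 mm, loose on the table along one long side of the carton (its -y side); origin at the centre of the underside
- dispenser: red hand-held tape dispenser with a roll of amber tape, lying on its side, 225 x 110 x 57 mm, loose on the table along the other long side of the carton (+y); origin under the roll's centre
- meter: dark multimeter with a yellow band, 150 x 78 x 43 mm, loose on the grey mat at the robot's right; origin at the centre of the underside
- hammer: hammer with a wooden handle, 260 mm long, loose on the grey mat at the robot's right; origin under its middle
- screwdriver: screwdriver with a yellow handle, 190 mm long, loose on the table at the robot's left; origin under its middle
- tray: small open cardboard box of metal clasps, 140 x 100 x 50 mm, loose on the table at the robot's left; origin at the centre of the underside

How it is judged:
By the outcome, as a careful person would: the job done as asked, in the order asked, and still so for the second after the job is handed in, with the robot touching nothing.
It also fails if it takes over 35 s, if anything falls off the work surface, if the arm or the gripper's body presses on something with over 40 N, if the wrist force passes 120 N, or if a joint passes its speed limit or range.

## Working session

There is one attempt and no reset: what is moved stays moved. The work goes in short steps, Python scripts to look and compute and a tool call to move; the robot and the scene stay as the last step left them, time stands still between calls to the robot, and variables do not carry over. Pictures are saved under pics/ and viewed, and the job is handed in when it is done.

Besides the shell and the picture viewer there is one more tool, called after "Emit:" as name(argument=value, ...) on one line, values as JSON. servo_tool: Moves the arm, as the interface text tells. Its arguments: {"type":"object","properties":{"targets":{"type":"array","items":{"type":"number"}},"fingers":{"type":"number"}},"required":["targets"]}

```bash
mkdir -p pics; python3 - <<'E'
from bench import telemetry,cams,spotter,ctrl
import cv2,numpy as np
print(telemetry.get_obs(), ctrl.nose_length)
for n in ["scene","top"]:
    p,d=cams.camera(n); cv2.imwrite(f"pics/{n}0.png",p); np.savez(f"{n}0.npz",p=p,d=d)
    c=cams.camera_params(n); print(n,c)
    if n=="top":
        for t in ["carton","tape1","tape5","pliers"]: print(t,spotter.search_frame(n,t)[:2])
E
```

```text
{'time_s': 0.0, 'q': array([-1.36332730e+00,  1.81538091e-01,  1.60802093e+00,  3.61873615e-06,
        1.35378281e+00, -2.06315927e-01]), 'dq': array([-0.00063648,  0.00084782, -0.0015531 , -0.00051542, -0.00016415,
        0.00135241]), 'joint_efforts': array([ 9.08985953e-05, -4.44871902e+01, -3.51337302e+01, -3.25584115e-04,
        8.97633639e-03, -6.73002816e-06]), 'eef_pos': array([ 0.23109588, -0.52595905,  0.25537952]), 'eef_rot': array([ 0.14463487,  0.6920277 ,  0.14587173, -0.69202591]), 'wrist_force': array([0.50044525, 0.03647639, 0.46758076]), 'torque': array([-0.02642562,  0.09262327, -0.01391182]), 'opening': 0.998276803293219} 0.025
scene {'intrinsics': array([[533.45296189,   0.        , 276.5912018 ],
       [  0.        , 533.45296189, 212.90941494],
       [  0.        ,   0.        ,   1.        ]]), 'R': array([[-0.26058746,  0.96543155, -0.00600819],
       [ 0.6271977 ,  0.16455434, -0.76127847],
       [-0.73397358, -0.20214795, -0.64839724]]), 't': array([ 0.12343078, -0.24682316,  2.2014835 ])}
top {'intrinsics': array([[523.45458311,   0.        , 285.71768994],
       [  0.        , 523.45458311, 216.10601873],
       [  0.        ,   0.        ,   1.        ]]), 'R': array([[-0.00100384, -0.99996597, -0.00818858],
       [-0.99332072,  0.00194191, -0.11536974],
       [ 0.11538171,  0.00801808, -0.99328887]]), 't': array([1.45713206e-03, 5.51284921e-01, 1.57095339e+00])}
carton [{'pixel': [289.4, 215.6], 'score': 0.58}]
tape1 [{'pixel': [302.2, 207.6], 'score': 0.79}, {'pixel': [270.1, 215.0], 'score': 0.59}]
tape5 [{'pixel': [302.2, 207.6], 'score': 0.79}, {'pixel': [270.1, 215.0], 'score': 0.59}]
pliers [{'pixel': [287.0, 213.2], 'score': 0.46}]
```

View pics/scene0.png

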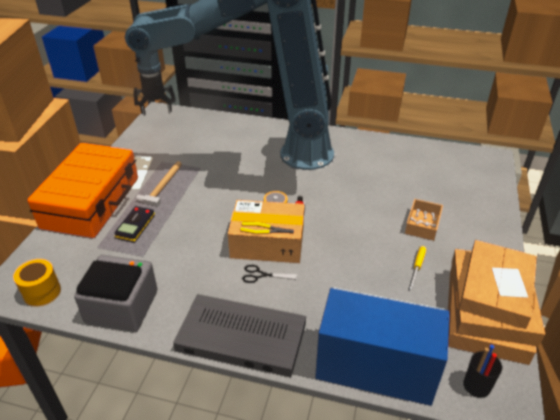

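View pics/top0.png

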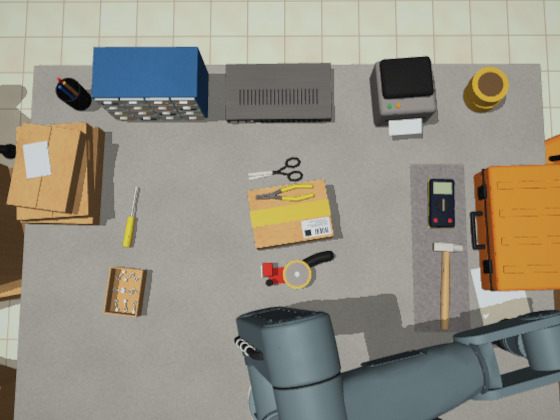

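```bash
python3 - <<'E'
import cv2,numpy as np
p=np.load("top0.npz")["p"]
cv2.imwrite("pics/topz.png",cv2.resize(p[150:280,190:390],None,fx=4,fy=4,interpolation=cv2.INTER_CUBIC))
E
```

```text
(no output)
```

View pics/topz.png

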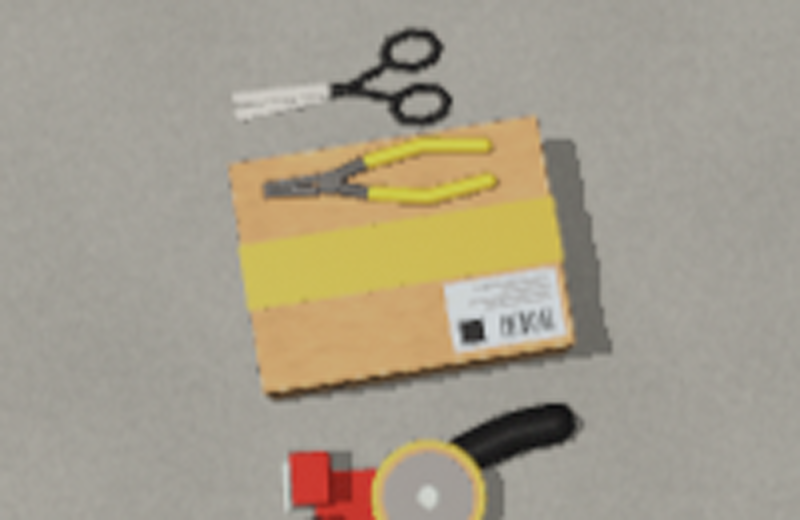

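The label is at the right in the top view (zoom 505,310), which is the world −y end. The tape runs left from there, and the pliers lie on the far side. Next I'll measure the tape and carton geometry.

```bash
cat > h.py <<'E'
import numpy as np,cv2
from bench import cams
def world(cam,d):
    c=cams.camera_params(cam);K=c["intrinsics"];v,u=np.mgrid[:420,:560]
    P=np.stack([(u-K[0,2])/K[0,0]*d,(v-K[1,2])/K[1,1]*d,d],-1)
    return (P-c["t"])@c["R"]
E
python3 - <<'E'
from h import *
f=np.load("top0.npz");p,d=f["p"],f["d"]
W=world("top",d); hsv=cv2.cvtColor(p,cv2.COLOR_BGR2HSV)
roi=np.zeros(d.shape,bool);roi[170:262,235:345]=1
top=roi&(abs(W[...,2]-.11)<.02)
print("top z med",np.median(W[top][:,2]),"tablez",np.median(W[260:300,180:230,2]))
r=cv2.minAreaRect((W[top][:,:2]*1000).astype(np.float32));print("carton rect mm",r, cv2.boxPoints(r))
h=hsv[205+4,300];print("tape hsv",h, "carton",hsv[235,270])
t=top&(abs(hsv[...,0].astype(int)-int(h[0]))<4)&(hsv[...,1]>140)
n,l,s,c=cv2.connectedComponentsWithStats(t.astype(np.uint8))
k=1+np.argmax(s[1:,4]);t=l==k
r=cv2.minAreaRect((W[t][:,:2]*1000).astype(np.float32));print("tape rect",r,cv2.boxPoints(r),"z",np.median(W[t][:,2]),W[t].mean(0),t.sum())
dd=W[240:300,255:340,2];print("disp max z",dd[30:].max()); 
q=roi&(W[...,2]>.113);print("pliers",W[q].min(0),W[q].max(0))
E
```

```text
top z med 0.11033591024980449 tablez 7.714777093336092e-05
carton rect mm ((550.7816772460938, -10.92919921875), (171.48983764648438, 232.0531768798828), 9.034746170043945) [[ 447.88055    90.19307 ]
 [ 484.32062  -138.9811  ]
 [ 653.6828   -112.05147 ]
 [ 617.24274   117.122696]]
tape hsv [ 26 149 205] carton [ 17 114 205]
tape rect ((552.591064453125, -12.732521057128906), (47.050537109375, 227.90945434570312), 9.075028419494629) [[ 511.38644    96.08521 ]
 [ 547.3341   -128.97144 ]
 [ 593.79565  -121.550255]
 [ 557.848     103.50639 ]] z 0.11019609012567745 [ 0.55239073 -0.01321281  0.11016838] 1197
disp max z 1.624024039337846
pliers [ 0.36634491 -0.13097885  0.11300659] [0.64516471 0.11306275 1.62402404]
```

```bash
cat >> h.py <<'E'
from scipy.spatial.transform import Rotation as Rt
from bench import telemetry,ctrl
D=np.array([-np.sin(np.radians(9.05)),np.cos(np.radians(9.05)),0]); C=np.array([.5520,-.0117,.1102]); N=np.array([-D[1],D[0],0])
def rep():
    o=telemetry.get_obs();w,x,y,z=o["eef_rot"];R=Rt.from_quat([x,y,z,w]).as_matrix()
    tip=o["eef_pos"]+R[:,0]*ctrl.nose_length
    print("t",round(o["time_s"],2),"tcp",o["eef_pos"].round(4),"F",o["wrist_force"].round(2),"op",round(o["opening"],3))
    print("R",R.round(3).tolist())
    print("tip carton xyz mm",((tip-C)@np.stack([D,N,[0,0,1]],1)*1000).round(1))
    for n,a in zip("yz",(R[:,1],R[:,2])): print("tool",n,"angle deg from tape dir",np.degrees(np.arctan2(a@N,a@D)).round(2))
    return o,R,tip
def to(cx,cy,cz):
    o,R,tip=rep(); T=C+D*cx/1e3+N*cy/1e3+np.array([0,0,cz/1e3]); print("shift tool mm",(R.T@(T-tip)*1000).round(1))
E
python3 -c "
from h import *
to(-107,0,60)"
```

```text
t 0.3 tcp [ 0.2312 -0.5263  0.256 ] F [0.5  0.95 0.52] op 1.001
R [[-0.0, 0.402, -0.916], [0.001, -0.916, -0.402], [-1.0, -0.001, -0.0]]
tip carton xyz mm [-457.7  397.8  120.8]
tool y angle deg from tape dir -165.34
tool z angle deg from tape dir 104.66
shift tool mm [  61.  -238.6 -473.6]
```

Emit:
servo_tool(targets=[0,-25,-25,0,0,-25,-30,0,0,-25,-30,0,0,-25,-30,0,0,-25,-30,0], fingers=0)

```text
time_s: 0.8
eef_pos: [0.3141, -0.3523, 0.2563]
eef_rot: [0.145, 0.692, 0.145, -0.692]
wrist_force: [-0.4, -0.2, 0.5]
opening: 0.144
```

Emit:
servo_tool(targets=[0,-20,-35,0,0,-20,-35,0,0,-20,-35,0,0,-20,-35,0,0,-15,-35,0])

```text
time_s: 1.3
eef_pos: [0.4364, -0.1946, 0.2565]
eef_rot: [0.145, 0.692, 0.145, -0.692]
wrist_force: [-0.2, -0.6, 0.2]
opening: -0.001
```

Emit:
servo_tool(targets=[0,0,-30,0.05,0,0,-30,0.05,0,0,-30,0.05,0,0,-20,0.05,0,0,-10,0.056])

```text
time_s: 1.8
eef_pos: [0.5503, -0.1562, 0.2561]
eef_rot: [0.055, 0.705, 0.056, -0.705]
wrist_force: [-0.3, -0.5, 0.1]
opening: -0.0
```

```bash
python3 -c "
from h import *
to(-107,0,40)"
```

```text
t 1.8 tcp [ 0.5503 -0.1562  0.2561] F [-0.26 -0.5   0.14] op -0.0
R [[0.0, 0.156, -0.988], [0.0, -0.988, -0.156], [-1.0, -0.0, -0.0]]
tip carton xyz mm [-142.4   24.4  120.9]
tool y angle deg from tape dir 179.95
tool z angle deg from tape dir 89.95
shift tool mm [ 80.9 -35.4 -24.4]
```

Emit:
servo_tool(targets=[15,-10,-8,0,20,-10,-8,0,25,-10,-8,0,20,-5,0,0,15,0,0,0])

```text
time_s: 2.3
eef_pos: [0.5656, -0.117, 0.1585]
eef_rot: [-0.056, -0.704, -0.057, 0.706]
wrist_force: [-0.6, -0.5, -0.3]
opening: -0.0
```

```bash
python3 -c "
from h import *
to(-107,0,3)
for n in ('wrist','scene'):
    p,d=cams.camera(n)
    if n=='scene': p=cv2.resize(p[150:290,190:350],None,fx=4,fy=4)
    cv2.imwrite('pics/%s1.png'%n,p)
"
```

```text
t 2.3 tcp [ 0.5656 -0.117   0.1585] F [-0.63 -0.46 -0.25] op -0.0
R [[-0.003, 0.159, -0.987], [0.002, -0.987, -0.159], [-1.0, -0.002, 0.003]]
tip carton xyz mm [-106.1    3.2   23.3]
tool y angle deg from tape dir -179.88
tool z angle deg from tape dir 90.12
shift tool mm [20.3  0.9 -3.2]
```

View pics/wrist1.png

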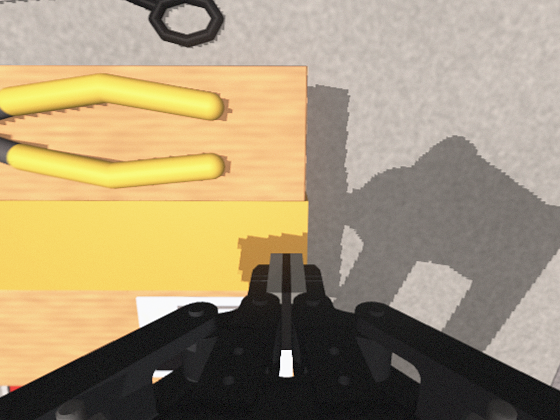

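View pics/scene1.png

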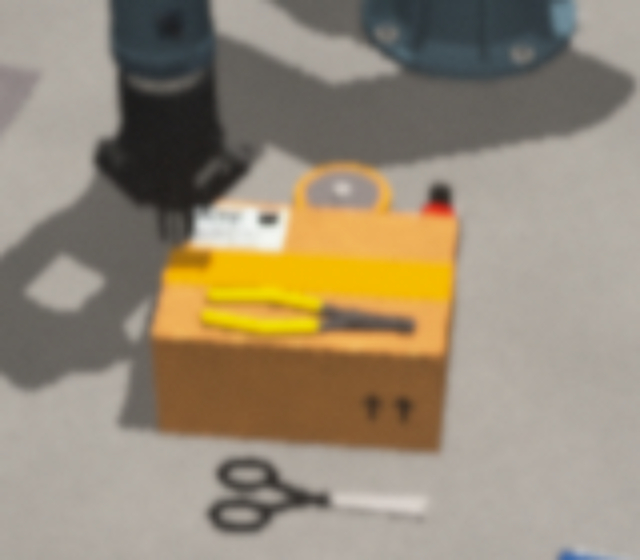

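The fingertips (wrist px 285,260) hang over the tape's label end, about 9 mm inside the carton edge (column 307), and clear of the pliers. I'll correct the 3 mm sideways offset and feel down.

Emit:
servo_tool(targets=[6,1,-3,0,6,0,0,0,5,0,0,0,1,0,0,0,0,0,0,0])

```text
time_s: 2.9
eef_pos: [0.5702, -0.1193, 0.1433]
eef_rot: [0.056, 0.705, 0.056, -0.705]
wrist_force: [0.2, 0.2, 1.0]
opening: -0.001
```

```bash
python3 -c "
from h import *
to(-108,0,0)"
```

```text
t 2.9 tcp [ 0.5702 -0.1193  0.1433] F [0.23 0.19 1.02] op -0.001
R [[0.0, 0.157, -0.988], [0.0, -0.988, -0.157], [-1.0, -0.0, -0.0]]
tip carton xyz mm [-109.2   -1.     8.1]
tool y angle deg from tape dir 179.98
tool z angle deg from tape dir 89.98
shift tool mm [ 8.1 -1.2  1. ]
```

Emit:
servo_tool(targets=[3,0,1,0,2,0,0,0,1,0,0,0,0,0,0,0,0,0,0,0])

```text
time_s: 3.4
eef_pos: [0.5692, -0.1194, 0.1373]
eef_rot: [0.056, 0.705, 0.056, -0.705]
wrist_force: [0.4, 0.3, 0.2]
opening: 0.001
```

Emit:
servo_tool(targets=[1,0,0,0,0,0,0,0,0,0,0,0,0,0,0,0,0,0,0,0])

```text
time_s: 3.9
eef_pos: [0.5692, -0.1194, 0.1363]
eef_rot: [0.056, 0.705, 0.056, -0.705]
wrist_force: [-0.1, -0.4, -0.4]
opening: 0.001
```

```bash
python3 -c "
from h import *
to(-108,0,0)"
```

```text
t 3.9 tcp [ 0.5692 -0.1194  0.1363] F [-0.09 -0.43 -0.42] op 0.001
R [[0.0, 0.157, -0.988], [0.0, -0.988, -0.157], [-1.0, -0.0, -0.0]]
tip carton xyz mm [-1.091e+02 -1.000e-01  1.100e+00]
tool y angle deg from tape dir 179.99
tool z angle deg from tape dir 89.99
shift tool mm [ 1.1 -1.1  0.1]
```

Emit:
servo_tool(targets=[1,0,0,0,0,0,0,0,1,0,0,0,0,0,0,0,0,0,0,0])

```text
time_s: 4.4
eef_pos: [0.5693, -0.1194, 0.1344]
eef_rot: [0.056, 0.705, 0.056, -0.705]
wrist_force: [-0.1, 1.2, 1.8]
opening: 0.001
```

Emit:
servo_tool(targets=[1,0,0,0,0,0,0,0,0,0,0,0,0,0,0,0,0,0,0,0])

```text
time_s: 4.9
eef_pos: [0.5693, -0.1194, 0.1334]
eef_rot: [0.056, 0.705, 0.056, -0.705]
wrist_force: [0.1, -0.6, 1.3]
opening: -0.002
```

Emit:
servo_tool(targets=[1,0,0,0,0,0,0,0,0,0,0,0,0,0,0,0,0,0,0,0])

```text
time_s: 5.4
eef_pos: [0.5693, -0.1194, 0.1324]
eef_rot: [0.056, 0.705, 0.056, -0.705]
wrist_force: [0.2, 0.4, 3.2]
opening: 0.0
```

Emit:
servo_tool(targets=[0,-3,0,0,0,-5,0,0,0,-5,0,0,0,-5,0,0,0,-5,0,0])

```text
time_s: 5.9
eef_pos: [0.5656, -0.0962, 0.1324]
eef_rot: [0.056, 0.705, 0.056, -0.705]
wrist_force: [-0.6, -1.5, 2.7]
opening: -0.001
```

```bash
python3 -c "
from h import *
to(112,0,-2.5)"
```

```text
t 5.9 tcp [ 0.5656 -0.0962  0.1324] F [-0.56 -1.51  2.67] op -0.001
R [[0.0, 0.157, -0.988], [-0.0, -0.988, -0.157], [-1.0, 0.0, -0.0]]
tip carton xyz mm [-85.6  -0.1  -2.8]
tool y angle deg from tape dir -180.0
tool z angle deg from tape dir 90.0
shift tool mm [-4.000e-01 -1.976e+02  1.000e-01]
```

Contact is steady at about 3 N, with friction about 1.5 N. I'll carry on at 60 mm/s.

Emit:
servo_tool(targets=[0,-6,0,0,0,-6,0,0,0,-6,0,0,0,-6,0,0,0,-6,0,0])

```text
time_s: 6.4
eef_pos: [0.5608, -0.0665, 0.1323]
eef_rot: [-0.056, -0.705, -0.056, 0.705]
wrist_force: [1.4, -1.7, 2.4]
opening: -0.003
```

Emit:
servo_tool(targets=[0,-6,0,0,0,-6,0,0,0,-6,0,0,0,-6,0,0,0,-6,0,0])

```text
time_s: 6.9
eef_pos: [0.5561, -0.0369, 0.1323]
eef_rot: [-0.056, -0.705, -0.056, 0.705]
wrist_force: [0.3, -2.1, 3.3]
opening: -0.001
```

Emit:
servo_tool(targets=[0,-6,0,0,0,-6,0,0,0,-6,0,0,0,-6,0,0,0,-6,0,0])

```text
time_s: 7.4
eef_pos: [0.5514, -0.0073, 0.1323]
eef_rot: [-0.056, -0.705, -0.056, 0.705]
wrist_force: [-0.3, -2.3, 3.3]
opening: 0.002
```

```bash
python3 -c "
from h import *
to(112,0,-2.5)"
```

```text
t 7.4 tcp [ 0.5514 -0.0073  0.1323] F [-0.3  -2.31  3.29] op 0.002
R [[-0.0, 0.157, -0.988], [-0.0, -0.988, -0.157], [-1.0, 0.0, 0.0]]
tip carton xyz mm [ 4.4 -0.  -2.9]
tool y angle deg from tape dir 179.99
tool z angle deg from tape dir 89.99
shift tool mm [-4.000e-01 -1.076e+02  1.000e-01]
```

Emit:
servo_tool(targets=[0,-6,0,0,0,-6,0,0,0,-6,0,0,0,-6,0,0,0,-6,0,0])

```text
time_s: 7.9
eef_pos: [0.5466, 0.0223, 0.1323]
eef_rot: [-0.056, -0.705, -0.056, 0.705]
wrist_force: [0.5, -1.8, 3.4]
opening: -0.004
```

Emit:
servo_tool(targets=[0,-6,0,0,0,-6,0,0,0,-6,0,0,0,-6,0,0,0,-6,0,0])

```text
time_s: 8.4
eef_pos: [0.5419, 0.052, 0.1323]
eef_rot: [-0.056, -0.705, -0.056, 0.705]
wrist_force: [0.6, -1.6, 3.0]
opening: 0.0
```

Emit:
servo_tool(targets=[0,-6,0,0,0,-6,0,0,0,-6,0,0,0,-6,0,0,0,-4,0,0])

```text
time_s: 8.9
eef_pos: [0.5375, 0.0797, 0.1323]
eef_rot: [-0.056, -0.705, -0.056, 0.705]
wrist_force: [0.1, -2.1, 2.9]
opening: -0.003
```

```bash
python3 -c "
from h import *
to(112,0,-2.5)
for n in ('wrist',):
    p,d=cams.camera(n)
    cv2.imwrite('pics/%s2.png'%n,p)
"
```

```text
t 8.9 tcp [0.5375 0.0797 0.1323] F [ 0.11 -2.12  2.94] op -0.003
R [[-0.0, 0.157, -0.988], [0.0, -0.988, -0.157], [-1.0, -0.0, 0.0]]
tip carton xyz mm [92.6 -0.  -2.9]
tool y angle deg from tape dir -179.99
tool z angle deg from tape dir 90.01
shift tool mm [ -0.4 -19.4   0. ]
```

View pics/wrist2.png

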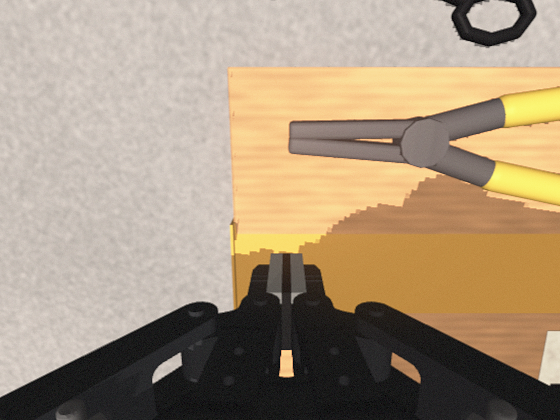

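```bash
python3 -c "
from h import *
o,R,tip=rep()
c=cams.camera_params('wrist');p,d=cams.camera('wrist');K=c['intrinsics'];M=c['mount']
for u,v in [(231,68),(232,215),(236,245),(238,300),(238,262),(285,262),(272,256),(303,256),(400,240),(400,308),(228,150),(236,150)]:
    z=d[v,u];P=np.array([(u-K[0,2])/K[0,0]*z,(v-K[1,2])/K[1,1]*z,z,1]);T=(M@P)[:3];X=o['eef_pos']+R@T
    print((u,v),((X-C)@np.stack([D,N,[0,0,1]],1)*1000).round(1))
"
```

```text
t 8.95 tcp [0.5374 0.0802 0.1323] F [0.7  1.03 2.89] op -0.006
R [[-0.0, 0.158, -0.987], [0.0, -0.987, -0.158], [-1.0, -0.0, 0.0]]
tip carton xyz mm [93.  -0.  -2.9]
tool y angle deg from tape dir -179.98
tool z angle deg from tape dir 90.02
(231, 68) [112.4 -83.8  -2.2]
(232, 215) [ 131.8    5.9 -112.7]
(236, 245) [113.5 -13.2  -4.1]
(238, 300) [113.6  13.   -3.8]
(238, 262) [113.   -5.   -4.7]
(285, 262) [ 92.5 -11.2   9.1]
(272, 256) [ 97.8 -11.2   3.2]
(303, 256) [84.7 -8.1 -4.1]
(400, 240) [ 43.6 -15.7  -3.6]
(400, 308) [40.5 17.2 -4.1]
(228, 150) [ 132.4  -41.8 -111. ]
(236, 150) [111.7 -53.7  -2.5]
```

The far edge measures at about 114 mm, as expected. I'll finish the stroke to about 110 mm, then lift.

Emit:
servo_tool(targets=[0,-5,0,0,0,-5,0,0,0,-4,0,0,0,-3,0,0,0,0,0,0])

```text
time_s: 9.5
eef_pos: [0.5348, 0.0965, 0.1323]
eef_rot: [-0.056, -0.705, -0.056, 0.705]
wrist_force: [0.3, 1.0, 2.1]
opening: -0.002
```

Emit:
servo_tool(targets=[-2,0,0,0,-5,0,0,0,-10,0,0,0,-20,0,0,0,-25,0,0,0])

```text
time_s: 10.0
eef_pos: [0.534, 0.0958, 0.1944]
eef_rot: [-0.056, -0.704, -0.056, 0.706]
wrist_force: [0.1, 0.3, 0.6]
opening: 0.003
```

Emit:
servo_tool(targets=[-25,0,0,0,-25,0,0,0,-15,0,20,0,0,0,30,0,0,0,30,0])

```text
time_s: 10.5
eef_pos: [0.4553, 0.0832, 0.2604]
eef_rot: [0.056, 0.705, 0.056, -0.704]
wrist_force: [-0.2, 0.3, 0.5]
opening: 0.001
```

Emit:
servo_tool(targets=[0,20,20,0,0,20,15,0,0,15,5,0,0,0,0,0,0,0,0,0])

```text
time_s: 11.0
eef_pos: [0.4252, 0.0227, 0.2598]
eef_rot: [0.055, 0.705, 0.055, -0.705]
wrist_force: [-0.2, -0.2, 1.0]
opening: -0.002
```

```bash
python3 -c "
from h import *
rep()
for n in ('wrist','scene','top'):
    p,d=cams.camera(n); np.savez(n+'3.npz',p=p,d=d)
    if n=='scene': p=np.hstack([cv2.resize(q[170:290,200:330],None,fx=3,fy=3) for q in (np.load('scene0.npz')['p'],p)])
    cv2.imwrite('pics/%s3.png'%n,p)
"
```

```text
t 11.0 tcp [0.4252 0.0227 0.2598] F [-0.2  -0.15  0.98] op -0.002
R [[0.001, 0.156, -0.988], [0.0, -0.988, -0.156], [-1.0, -0.0, -0.001]]
tip carton xyz mm [ 54.  119.8 124.6]
tool y angle deg from tape dir 179.92
tool z angle deg from tape dir 89.92
```

View pics/scene3.png

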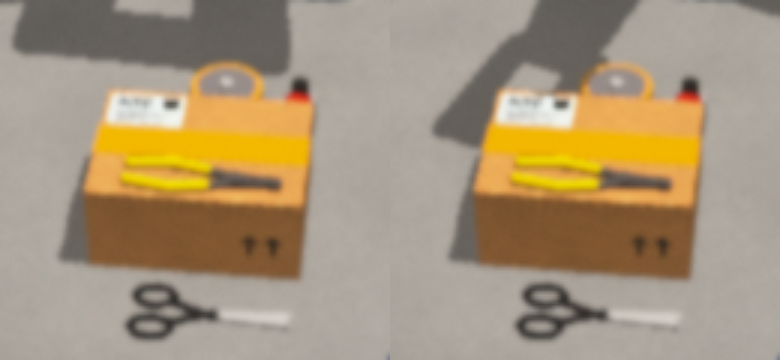

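View pics/wrist3.png

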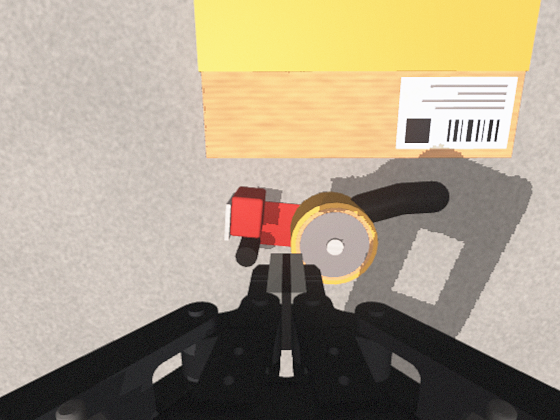

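```bash
python3 -c "
from bench import workorder
print(workorder.hand_in())"
```

```text
the job is handed in; nothing more can be done
None
```

I rubbed the tape down in one pass with closed fingertips, from the label end to the other end, then lifted the hand clear and handed the job in.

- **Stroke:** the centre of the fingertips went from about 109 mm on the label side of the tape's centre to about 110 mm on the other side. The tape ends at 115 mm each way. The tips look about 15 mm wide in the wrist picture, so they should have covered both ends; I estimated that width and did not measure it.
- **Pressure:** the readings during the rub were about 2 to 3.5 N. The fingertips sat nearly 3 mm below the measured resting height of the tape, well short of the 9 mm that would crease the flaps.
- **Everything else in place:** in before and after scene pictures, I saw no movement of the carton, pliers, scissors or dispenser. I checked by eye only and did not re-measure positions. I did not check the tools on the mat or at the robot's left again, but the hand passed well above that area.
- **Timing and forces:** it took about 11 s of the 35 s allowed. The last force reading was within the sensor's noise (about 1 N), with the hand in the air above the dispenser.

None of the checks failed. The measured edge of the carton differed by 1 to 2 mm between the cameras, which is within the stated calibration.

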